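# Isolate the rig and hold a heat sink square in the corner of its locating plate

## Robot

A 6-joint arm with a two-finger parallel gripper is mounted at the origin on the work surface. World frame = base frame: x ahead of the robot, y to its left, z up, the work surface at z = 0. Lengths are in mm, angles in rad, forces in N, time in s.
With the tool pointing down it reaches from about 325 to 750 mm from the base axis. Payload 7.6 kg.
Tool frame: the origin (TCP) lies midway between the tips of the shut fingers; the grasp point (between the pads) lies 19 mm behind it (bot.grip_point_offset is the distance from the TCP to the grasp point, in mm); z points along the fingers, y is the direction in which the jaws open and shut (so a half turn about z gives the same grasp; the last joint's range is limited). The gripper opens to 85 mm and grips with 20 to 120 N. Pads are 22 mm wide; open, the fingers measure 114 mm over their backs; the gripper's body (76 mm by 85 mm) begins 54 mm behind the grasp point. The pads swing forward as they close: fully open they stand 13 mm farther back than shut.
Start: joints at [1.113, 0.052, 1.401, -0, 1.689, -0.07], TCP at [198.516, 486.042, 231.323] pointing down, gripper open.
Joint ranges: [-2.9, 2.9], [-0.91, 2.17], [0.12, 2.37], [-1.06, 4.2], [0.26, 2.73], [-2.93, 2.93]. Speed limits (rad/s): [2.57, 2.57, 3.01, 3.14, 3.14, 3.14].

## Interface

Orientations are given as [roll, pitch, yaw] about the fixed x, y, z axes, in that order (R = Rz(yaw) Ry(pitch) Rx(roll)).
In Python, from bench import bot gives the robot as it stands. Calls block until the motion is done:
- bot.reach(position, orientation): joint-space move of the TCP to a pose.
- bot.line_to(position, attitude=None, speed=150, force_limit=None): straight line of the TCP; attitude=None keeps the orientation; speed is the mean speed in mm/s. With force_limit (N) it stops when the force on the tool has changed by that much, and returns True; else False.
- bot.goto_joints(angles): joint-space move.
- bot.ungrasp() and bot.close_gripper(): open the fingers fully, or close them until they stop; the grip force is fixed at half the most.
- bot.wait(seconds).
- bot.inverse_kinematics(position, orientation): joint angles nearest the present ones, or None.
- bot.get_state(): the state.
- bot.get_image(name): name is "side" or "top" or "wrist"; returns the picture (384x512x3 uint8, red, green, blue); there is no depth.
- bot.camera_params(name): a dict with "K" (3x3 intrinsics, pixels), "k1" (the pictures are not rectified: a ray, as slopes to the right and down, at radius r is drawn at 1 + k1 r^2 times it, then the intrinsics apply), "camera_from_world" (4x4, takes a point from world to camera coordinates). Camera axes: x right, y up, looking along -z (the intrinsics and any distortion apply to the point x, -y, -z); pixel columns grow to the right and rows downward; lengths in mm; the calibration is good to about 2 mm. A picture is of the moment at which its call begins: read the wrist's pose just before it. camera_params takes no time and is no camera call; for the wrist camera it gives the pose at the moment of the call.
A pose or a line that the arm cannot do raises bot.MotionError and nothing moves.
- bot.hand_in(): hands the job in, once; it reports no verdict.
Trained networks look in the newest picture that a camera, given by its name, has taken for a name from the list of things; names that differ only in an ending like _2 or _b are one class to them, and where a whole thing is asked for, a point or a joint stands for the part that bears it (a point fixed in the world has none). Each returns a list of dicts, best first, with "confidence" (0 to 1); they miss things now and then, are a little off and sometimes report something else, mostly with a low value. They report only what shows in the picture. A call takes as long as a camera call. They do not tell look-alikes from the thing itself.
- bot.masks_of(camera, name): "region" (384x512 bool, what is visible of it) and "bbox" ([left, top, right, bottom] in pixels, round what is visible of it).
- bot.landmark_of(camera, name): "position" ([column, row] in pixels: a listed point, or the origin of a listed thing).
The state is a dict: "clock": time; "joints": joint angles; "joint_vel": joint speeds; "joint_torque": joint torques, N m; "tcp_pos": TCP position; "eef_rot": TCP orientation; "ft_force": force on the tool from outside, world axes, zero at the start; "torque": the same for the moment, N m; "grip_width": finger opening in mm.
Only numpy, scipy, OpenCV 4.12 (cv2) and the standard library are available. Lean on these libraries where they do the work, as an engineer would, in place of code of your own. Each camera call takes 0.05 s, during which the arm holds its last target. There are 200 camera calls.

## Task

First switch the bench's rotary isolator off by turning its handle anticlockwise (seen from above) all the way to its stop, so that the bar lies along the long side of the isolator box. Then set the finned aluminium heat sink upright and flat on the locating plate, its long side along the longer fence, and press it into the corner so that it bears on both fences at once, so that a colleague can mark its screw holes. Finish while still holding it pressed there, without letting go, and leave the other things on the bench where they are.

Things in the scene. Friction and masses are not known exactly. Their poses are not given: they have to be found in the camera images.
- handle (a joint): angle of the isolator's handle in rad: 0 = off, a hard stop, the bar in line with the long side (x axis) of the isolator box; 1.047 (60 degrees clockwise from above) = on, the other hard stop. It starts at or close to on. Stiff by friction (0.12 N m), it stays where it is left; turning it anticlockwise seen from above lowers the value.
- handle_grip (a point): point on the isolator handle's turning axis, at the height to grip. The handle is a grey upright bar 70 mm long, 14 mm thick, standing 36 mm proud of its 54 mm round disc; this point is 11 mm below the bar's top and 24 mm above the disc, 87 mm above the bench. x runs along the bar, y across its thickness, z up; the frame turns with the handle.
- isolator: the isolator: a fixed grey box 120 mm (x) by 90 mm (y), 50 mm high, the handle centred on its top with a vertical axis, a cable gland on its +x end; origin at the centre of its underside, on the bench. The bar's top is 98 mm above the bench.
- heatsink_center (a point): centre of the heat sink, half-way up: a loose bare-aluminium block 60 mm long (x) by 45 mm wide (y) by 60 mm high (z) with six upright fins running along its length over a 12 mm base; the two outer fins make its long sides, flat and rigid from top to bottom. 0.2 to 0.33 kg. It starts upright on the bench (this point 30 mm above it), in either of two places, one nearer and one farther from the robot; the jar stands in the other.
- heatsink: the same heat sink; origin at the centre of its underside, axes as above. Dry friction (coefficient 0.24 to 0.36) on the plate and along a fence already pressed can feel like contact and stop it short of the other fence.
- corner (a point): the inner corner of the locating plate, where the inner faces of the two fences meet, at the level of the plate's top (8 mm above the bench). x points along the long fence towards the short fence, y points towards the long fence, z up: the free plate lies towards -x and -y. A heat sink home in the corner has its centre at x = -30, y = -22.5, z = +30 mm in this frame.
- jig: the locating plate: fixed grey-painted steel, 150 mm (x) by 120 mm (y), 8 mm thick; origin at the centre of its underside. The corner lies at x = +58, y = +46 mm from the origin.
- long_fence: the longer fence: fixed aluminium bar along the plate's +y edge, 130 mm long (x), 12 mm thick, standing 15 mm above the plate; its inner face looks to -y. Origin at the centre of its underside. It is low enough for a finger to pass above it beside the heat sink.
- short_fence: the shorter fence: fixed aluminium bar along the plate's +x edge, 85 mm long (y), 12 mm thick, standing 15 mm above the plate; its inner face looks to -x. Origin at the centre of its underside.
- jar: bystander, to be left alone: a round closed plastic jar, 48 mm across and 55 mm high; origin at the centre of its underside
- screwdriver: bystander, to be left alone: a screwdriver lying on the bench
- fan: bystander, to be left alone: a loose square cooling fan lying flat, 92 x 92 x 25 mm; origin at the centre of its underside
- tray: bystander, to be left alone: a small open steel screw tray, 100 x 70 x 25 mm; origin at the centre of its underside
- mouse: bystander, to be left alone: a black computer mouse, 100 x 58 x 30 mm; origin at the centre of its underside
- adapter: bystander, to be left alone: a black power adapter brick, 110 x 50 x 30 mm; origin at the centre of its underside
There are look-alikes about, which are no part of the job. What is shaped like the isolator but brown is not meant.

How it is judged (in metres and radians):
On the way, in this order (a step that is already met when the one before it is completed fails the run):
1. the isolator is turned off (value of joint handle below 0.12 rad), for 0.2 s.
2. the heat sink is home in the corner, bearing on both fences (x of heatsink_center in the frame of corner between -0.034 and -0.026 m and y of heatsink_center in the frame of corner between -0.0265 and -0.0185 m and z of heatsink_center in the frame of corner between 0.026 and 0.034 m and angle between heatsink_center's own z axis and vertical below 0.07 rad and angle between the x axis of heatsink_center and the x axis of corner, either way round below 0.06 rad and contact force between heatsink and long_fence above 1 N and contact force between heatsink and short_fence above 1 N), for 0.2 s.
At the end, for the whole second after the job is handed in: Isolator within 0.12 rad of off. Heat sink flat on the plate (tilt under 0.07 rad), within 0.06 rad of the long fence, centre within 4 mm per axis of home, still, bearing on each fence with over 1 N, and the fingers still press on it with over 1 N (all of step 2 and contact force between heatsink and the fingers above 1 N and value of joint handle below 0.12 rad and linear speed of heatsink below 0.02 m/s); the arm keeps its last pose, push and grip.
It fails at once if the heat sink is moved (over 5 cm) while the isolator is still on (value of joint handle above 0.3 rad and distance of heatsink_center from where it was at the start of the episode above 0.05 m).
It fails at once if another thing on the bench is displaced by more than 4 cm (distance of any of jar, screwdriver, fan, tray, mouse, adapter from where it was at the start of the episode above 0.04 m).
It also fails if it takes over 70 s, if anything falls off the work surface, if the arm or the gripper's body presses on something with over 40 N, if the wrist force passes 120 N, or if a joint passes its speed limit or range.

## Working session

There is one attempt and no reset: what is moved stays moved. The work goes in short steps, each a Python script; the robot and the scene stay as the last script left them, time stands still between calls to the robot, and variables do not carry over. Pictures are saved under pics/ and viewed, about 8 in all and at most 12, crops included, and the job is handed in when it is done.

```bash
ls; mkdir -p pics; cat > h.py <<'E'
import numpy as np, cv2
from bench import bot
def save(n,im,box=None,s=1):
    if box: im=im[box[1]:box[3],box[0]:box[2]]
    im=cv2.resize(im,None,fx=s,fy=s,interpolation=cv2.INTER_CUBIC)
    cv2.imwrite('pics/'+n,im[:,:,::-1])
def ray(cam,px,P=None):
    P=P or bot.camera_params(cam);K=np.array(P['K']);T=np.array(P['camera_from_world'])
    u=(np.atleast_2d(px).astype(float)-K[:2,2])/np.array([K[0,0],K[1,1]])
    x=u.copy()
    for _ in range(30): x=u/(1+P['k1']*(x**2).sum(1,keepdims=True))
    d=np.c_[x[:,0],-x[:,1],-np.ones(len(x))]@T[:3,:3]
    return -T[:3,:3].T@T[:3,3],d
def at_z(cam,px,z,P=None):
    c,d=ray(cam,px,P); return c+d*((z-c[2])/d[:,2])[:,None]
def proj(cam,X,P=None):
    P=P or bot.camera_params(cam);K=np.array(P['K']);T=np.array(P['camera_from_world'])
    p=np.atleast_2d(X)@T[:3,:3].T+T[:3,3]
    x=np.c_[p[:,0],-p[:,1]]/-p[:,2:]
    x=x*(1+P['k1']*(x**2).sum(1,keepdims=True))
    return x*[K[0,0],K[1,1]]+K[:2,2]
E
python3 - <<'E'
from h import *
t=bot.get_image('top');s=bot.get_image('side')
save('a_top.png',t,s=1.5); save('a_side.png',s,s=1.5)
Z=dict(handle_grip=87,isolator=0,heatsink_center=30,corner=8,jig=0,long_fence=8,short_fence=8,jar=0)
np.set_printoptions(precision=1,suppress=True)
for c in('top','side'):
  P=bot.camera_params(c);print(c,ray(c,[[256,192]],P))
  for n,z in Z.items():
    for r in bot.landmark_of(c,n)[:3]: print(n,round(r['confidence'],2),np.array(r['position']),at_z(c,[r['position']],z,P)[0])
E
```

```text
pics
top (array([ 505.5,   28.5, 1059.5]), array([[ 0., -0., -1.]]))
handle_grip 0.77 [380.  194.3] [ 544.3 -331.8   87. ]
handle_grip 0.55 [407.2 279.1] [ 306.7 -415.4   87. ]
isolator 0.88 [367.9 199.2] [ 532.1 -326.1    0. ]
isolator 0.74 [395.6 276.7] [ 296.6 -417.6    0. ]
heatsink_center 0.74 [346.1 137.5] [ 712.9 -249.2   30. ]
heatsink_center 0.69 [269.3 166.3] [621.5 -22.8  30. ]
corner 0.94 [174.3 189.5] [549.1 256.4   8. ]
jig 0.73 [200.2 200.3] [518.9 179.7   0. ]
long_fence 0.56 [179.7 203.6] [507.7 239.2   8. ]
short_fence 0.62 [185.7 180.8] [575.7 223.2   8. ]
short_fence 0.49 [369.9 196.7] [ 539.5 -329.6    8. ]
jar 0.67 [265.2 219.3] [466.2 -15.    0. ]
jar 0.44 [377.9 197. ] [ 539.4 -357.4    0. ]
side (array([  -48.8, -1278.2,   863.2]), array([[ 0.4,  0.8, -0.5]]))
handle_grip 0.84 [249.6 293. ] [ 309.7 -407.8   87. ]
handle_grip 0.66 [312.  255.1] [ 532.9 -325.5   87. ]
isolator 0.88 [249.1 321.6] [ 305.6 -413.8    0. ]
isolator 0.64 [310.8 281.7] [ 530.5 -333.1    0. ]
heatsink_center 0.8 [288.2 216.3] [612.6 -22.   30. ]
corner 0.67 [241.8 190. ] [553.8 261.7   8. ]
corner 0.39 [253.8 195.5] [579.1 201.7   8. ]
jig 0.69 [245.2 194.2] [558.5 238.2   0. ]
jig 0.58 [238.  199.8] [516.5 206.8   0. ]
short_fence 0.6 [249.5 195. ] [565.6 211.8   8. ]
jar 0.58 [247.8 232.5] [463.5 -19.9   0. ]
```

View pics/a_top.png

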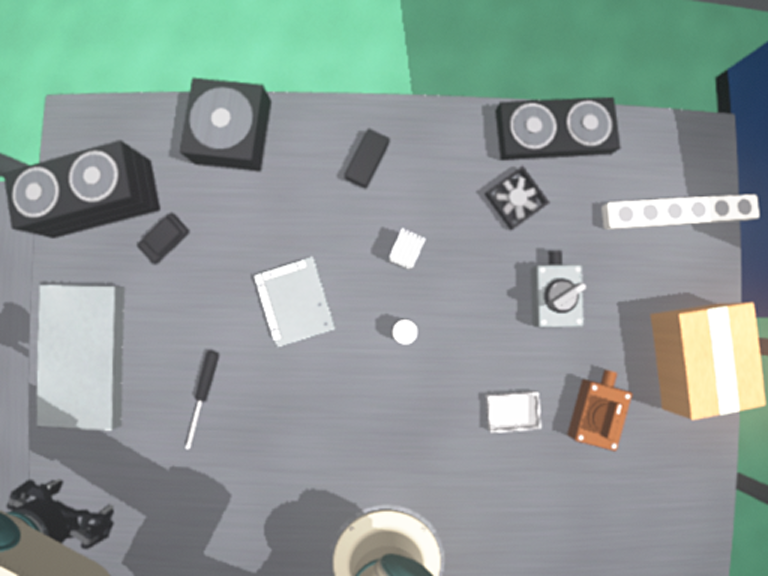

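View pics/a_side.png

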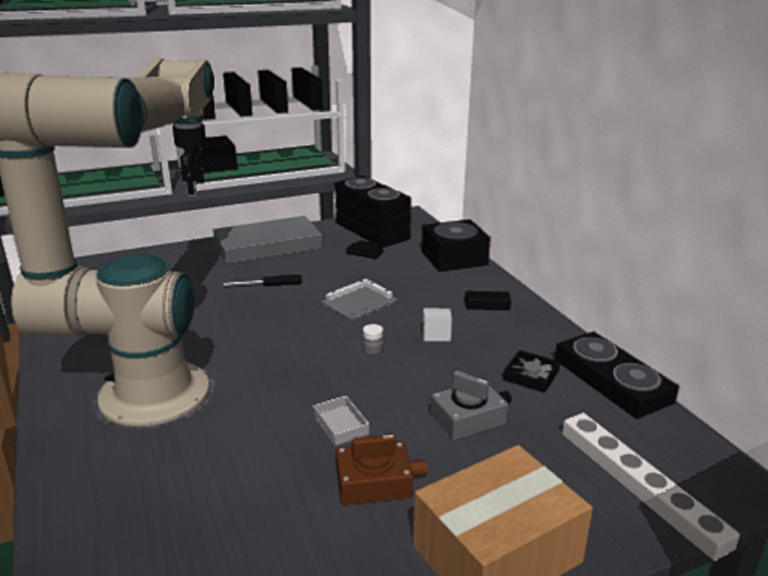

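Candidates seen in the top view (original px):
- Isolator: the grey box at (373,197) with its bar at about -60°. The brown look-alike is at (401,275) and is rejected.
- Heat sink: the finned white block at (271,166), which is the far place. The jar at (269,221) and the fan at (345,132) are not it.
- Jig: at (197,200), with the short fence at upper left and the long fence on the left.

Next I'll check each one up close with the wrist camera.

```bash
python3 - <<'E'
from h import *
import pickle
np.set_printoptions(precision=1,suppress=True)
print(bot.get_state()['eef_rot'],bot.get_state()['ft_force'])
Z=dict(handle_grip=87,isolator=0,heatsink_center=30,heatsink=0,corner=8,jig=0,long_fence=8,short_fence=8)
D={}
for k,(p,ns) in dict(jig=([500,200,300],['corner','jig','long_fence','short_fence']),hs=([590,-24,300],['heatsink_center','heatsink']),iso=([510,-330,330],['handle_grip','isolator'])).items():
  bot.reach(p,[np.pi,0,0]); bot.wait(.3)
  P=bot.camera_params('wrist');im=bot.get_image('wrist');D[k]=(P,im);save(f'b_{k}.png',im,s=1.5)
  c,d=ray('wrist',[[256,192]],P);print(k,c,d[0],bot.get_state()['tcp_pos'],bot.get_state()['clock'])
  for n in ns:
    for r in bot.landmark_of('wrist',n)[:2]: print(n,round(r['confidence'],2),np.array(r['position']),at_z('wrist',[r['position']],Z[n],P)[0])
pickle.dump(D,open('d.pkl','wb'))
E
```

```text
[3.1 0.  2.8] [0.4 1.1 0.4]
jig [575.8 200.5 443.5] [-0.3  0.  -1. ] [499.9 200.3 300. ] 2.9583
jig 0.9 [259.7 147.9] [518.5 197.    0. ]
long_fence 0.63 [230.6 157. ] [505.3 242.4   8. ]
short_fence 0.95 [252.4 108.1] [578.6 208.1   8. ]
hs [665.8 -22.8 443.8] [-0.3  0.  -1. ] [589.9 -23.2 300.2] 4.4667
heatsink_center 0.9 [259.3 141. ] [622.5 -25.5  30. ]
heatsink 0.97 [260.  137.5] [624.8 -26.8   0. ]
iso [ 586.4 -329.1  473.5] [-0.3  0.  -1. ] [ 510.3 -329.5  330. ] 6.125
handle_grip 0.67 [310.4 290.2] [ 307.6 -415.5   87. ]
handle_grip 0.56 [255.2 142.6] [ 543.6 -326.    87. ]
isolator 0.88 [304.7 255.7] [ 322.3 -419.2    0. ]
isolator 0.83 [254.  137.5] [ 542.4 -323.3    0. ]
```

View pics/b_jig.png

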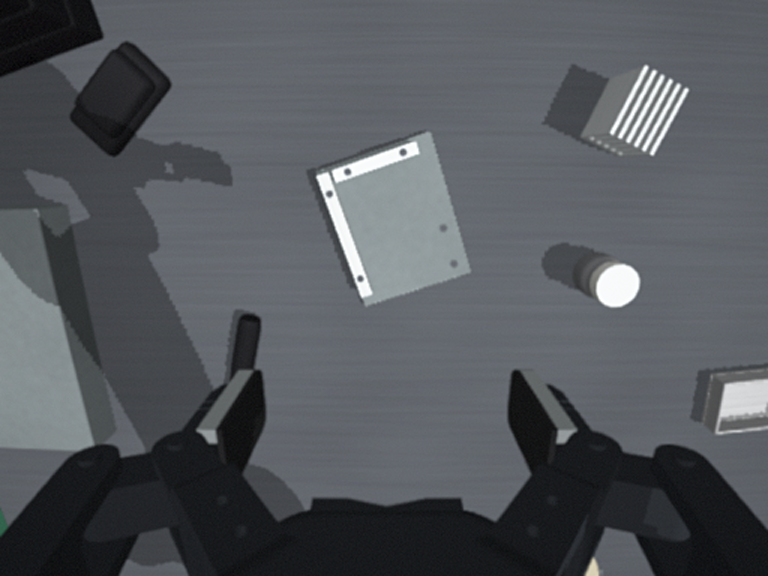

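View pics/b_hs.png

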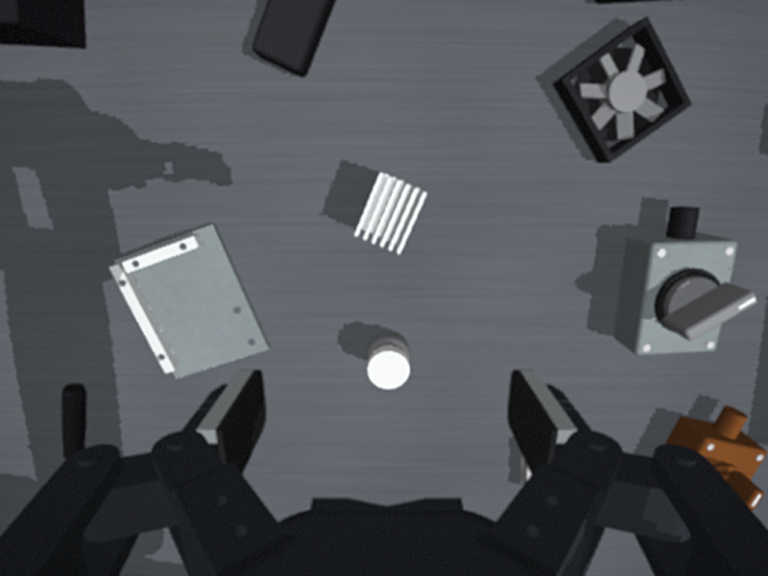

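View pics/b_iso.png

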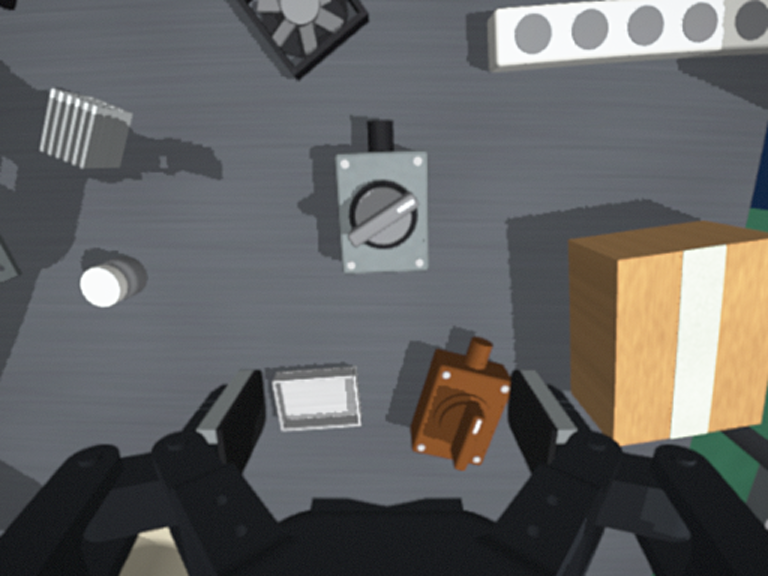

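The close views confirm the choices (1.5x px):
- Isolator: grey box at (383,212), gland at the top, bar from (350,238) to (414,201).
- Heat sink: six fins, centred at (391,213).
- Jig: centred at (390,220), with the inner corner near (334,182).

Now I'll turn those edge pixels into positions.

```bash
python3 - <<'E'
from h import *
import pickle
np.set_printoptions(precision=1,suppress=True)
D=pickle.load(open('d.pkl','rb'))
def g(k,px,z): 
    q=at_z('wrist',np.array(px)/1.5-1/6,z,D[k][0])[:,:2]; e=np.diff(np.r_[q,q[:1]],axis=0)
    print(k,z,q.tolist() and q,'L',np.hypot(*e.T),'ang',np.degrees(np.arctan2(e[:,1],e[:,0])),'c',q.mean(0));return q
g('iso',[(337,155),(426,152),(428,269),(344,272)],50)
g('iso',[(350,238),(414,201)],98)
g('hs',[(380,172),(427,191),(401,254),(355,235)],60)
g('jig',[(647,66),(688,90),(653,155),(611,133)],60)
g('jig',[(430,131),(471,271),(366,306)],8)
# fence corner refine: crop
P,im=D['jig']
b=im[80:215,195:325]; h=im[105:180,225:295]
cv2.imwrite('pics/c.png',np.hstack([cv2.resize(b,(520,540),interpolation=3),cv2.resize(D['hs'][1][100:180,225:295],(280,540)[:1]+(320,),interpolation=3) if 0 else np.zeros((540,1,3),np.uint8)])[:,:,::-1])
E
```

```text
iso 50 [[ 596.  -281.5]
 [ 598.8 -366.9]
 [ 483.5 -372.2]
 [ 480.1 -285.2]] L [ 85.5 115.5  87.1 115.9] ang [ -88.1 -177.4   92.2    1.8] c [ 539.6 -326.5]
iso 98 [[ 523.6 -296.4]
 [ 556.3 -353.2]] L [65.6 65.6] ang [-60. 120.] c [ 540.  -324.8]
hs 60 [[660.3 -17.1]
 [644.1 -58.9]
 [587.  -36.4]
 [604.6   5.9]] L [44.8 61.4 45.8 60.3] ang [-111.2  158.5   67.4  -22.4] c [624.  -26.6]
jig 60 [[659.7 -19.1]
 [642.2 -58.8]
 [587.5 -36. ]
 [605.    5.1]] L [43.4 59.3 44.7 59.8] ang [-113.8  157.3   66.9  -23.9] c [623.6 -27.2]
jig 8 [[608.2 158.2]
 [467.9 110.2]
 [428.3 222.7]] L [148.3 119.3 191.1] ang [-161.1  109.4  -19.7] c [501.5 163.7]
```

View pics/c.png

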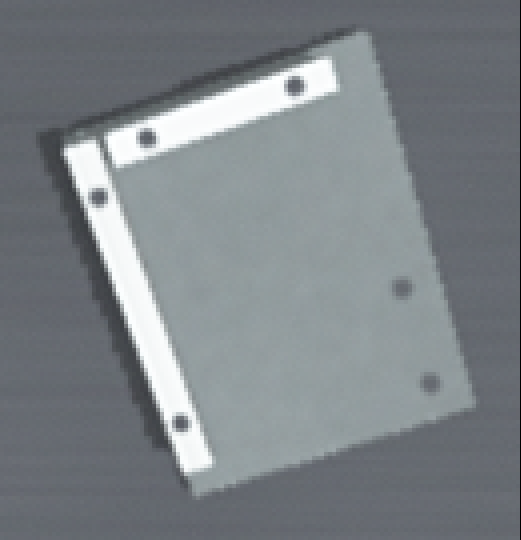

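```bash
python3 - <<'E'
from h import *
import pickle
np.set_printoptions(precision=2,suppress=True)
D=pickle.load(open('d.pkl','rb'));P=D['jig'][0]
f=lambda p:at_z('wrist',(np.array(p)+.5)/4-.5+[195,80],23,P)[:,:2]
L=f([(105,160),(212,463)]);S=f([(115,167),(338,92)])
for n,e in(('L',L),('S',S)):
  d=e[1]-e[0];print(n,e,np.hypot(*d),np.degrees(np.arctan2(d[1],d[0])))
A=np.c_[L[1]-L[0],S[0]-S[1]];t=np.linalg.solve(A,S[0]-L[0]);print('corner',L[0]+t[0]*(L[1]-L[0]))
c=np.array([540,-326.]);R=lambda a:[np.pi,0,np.radians(a)]
st=lambda m:print(m,bot.get_state()['tcp_pos'],bot.get_state()['eef_rot'],bot.get_state()['ft_force'],bot.get_state()['torque'],bot.get_state()['grip_width'],bot.get_state()['clock'])
print(bot.get_state()['joints'],bot.inverse_kinematics([*c,68],R(-60)),bot.inverse_kinematics([*c,68],R(6)))
bot.reach([*c,140],R(-60));bot.line_to([*c,68],speed=80,force_limit=15);st('down')
bot.close_gripper();st('closed')
for a in (-45,-30,-15,-5,0,3,5.5):
  bot.line_to([*c,68],R(a),speed=60)if 0 else bot.reach([*c,68],R(a));st(a)
save('d_iso.png',bot.get_image('top'),(320,140,440,260),4)
E
```

```text
L [[562.4  253.7 ]
 [447.39 215.78]] 121.09867650706246 -161.75257397627874
S [[559.92 250.14]
 [586.12 169.62]] 84.67834653567493 -71.97672192738574
corner [559.11 252.62]
[-0.63  0.3   0.93  0.    1.91  0.94] [-0.6   0.45  1.26 -0.    1.43  2.02] [-0.6   0.45  1.26 -0.    1.43  0.86]
down [ 540.4  -326.25   68.82] [-3.14 -0.   -1.05] [-0.37 -0.11 -0.09] [ 0.03 -0.02  0.03] 85.28816821893655 8.2833
closed [ 539.52 -326.21   68.24] [ 3.14  0.   -1.05] [-5.5  -0.9   3.67] [-0.04  0.76  0.6 ] 13.329839225541443 8.9333
-45 [ 539.5  -326.01   68.21] [ 3.14  0.   -0.79] [-5.22  1.35  4.37] [0.15 0.81 0.12] 13.085910111116743 9.2917
-30 [ 539.55 -325.93   68.22] [ 3.14  0.   -0.52] [-4.75  1.2   3.94] [0.14 0.77 0.1 ] 13.209899391331586 9.65
-15 [ 539.62 -325.84   68.25] [-3.14  0.   -0.26] [-5.06  2.19  4.49] [0.23 0.79 0.05] 13.33392792013975 10.0083
-5 [ 539.6  -325.79   68.21] [-3.14  0.   -0.09] [-5.24  2.16  3.68] [0.25 0.8  0.1 ] 13.174647358486427 10.3
0 [ 539.61 -325.77   68.24] [-3.14  0.    0.  ] [-5.26  2.31  4.47] [0.32 0.75 0.14] 12.938841233039534 10.55
3 [ 539.76 -325.76   68.23] [-3.14  0.    0.05] [-5.18  3.05  4.45] [ 0.44  0.79 -0.47] 13.094374200715269 10.8
5.5 [ 539.76 -325.75   68.28] [-3.14  0.    0.09] [-4.5   3.69  4.04] [ 0.5   0.77 -1.66] 12.970282348326336 11.05
```

The moment flipped sign and rose to -1.7 N m, so the handle is on its stop. Measured poses:
- Heat sink: centre (624, -27), yaw -23°.
- Corner: (559.5, 252.7), yaw about 18.3°. The fence edges and the plate edges agree on this.

Next: release the handle, check it, then grip and lift the heat sink.

```bash
cat >> h.py <<'E'
np.set_printoptions(precision=2,suppress=True)
R=lambda a:[np.pi,0,np.radians(a)]
def st(m):
    s=bot.get_state();print(m,s['tcp_pos'],s['eef_rot'],s['ft_force'],s['torque'],round(s['grip_width'],1),round(s['clock'],1));return s
E
python3 - <<'E'
from h import *
bot.ungrasp();bot.line_to([540,-326,160],speed=150);st('up')
bot.reach([510,-330,330],R(0));P=bot.camera_params('wrist');im=bot.get_image('wrist')
a=im[90:190,210:300]
h=np.array([624,-26.8])
bot.reach([*h,130],R(-23))
bot.line_to([*h,15],speed=80,force_limit=12);st('down')
bot.close_gripper();st('closed')
bot.line_to([*h,120],speed=100);st('lift')
b=bot.get_image('wrist')
cv2.imwrite('pics/e.png',np.hstack([cv2.resize(a,(360,400),interpolation=3),cv2.resize(b[200:],(440,316),interpolation=3).copy() if 0 else cv2.copyMakeBorder(cv2.resize(b,(440,330)),0,70,0,0,0)])[:,:,::-1])
E
```

```text
up [ 539.59 -325.72  158.7 ] [-3.14  0.    0.1 ] [-0.41 -0.1  -0.13] [-0.01  0.02 -0.03] 85.2 12.6
down [624.38 -26.86  15.64] [-3.14 -0.   -0.4 ] [-0.59 -0.92 -1.24] [ 0.05 -0.05  0.  ] 85.5 16.3
closed [624.23 -26.84  15.35] [-3.14 -0.   -0.4 ] [0.81 0.22 1.45] [-0.07  0.02  0.04] 44.3 16.8
lift [623.52 -26.75 118.89] [ 3.14  0.   -0.4 ] [ 0.11 -1.18 -2.14] [ 0.02 -0.08  0.01] 44.5 18.0
```

View pics/e.png

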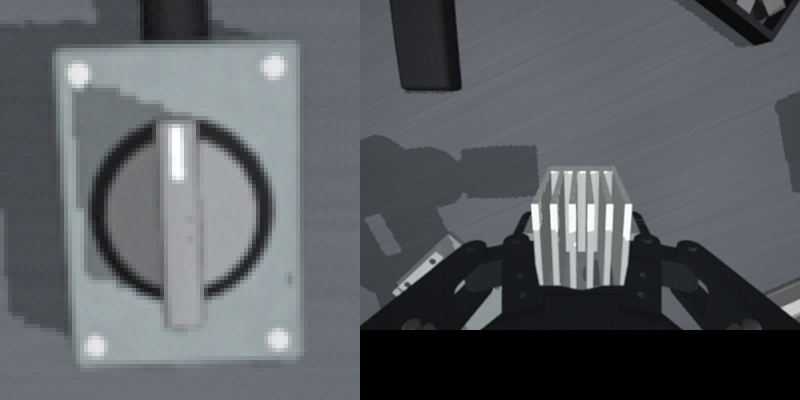

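The handle now lies along the box (left panel, bar upright in the picture) and the heat sink is held squarely between the pads. Now placing it and pressing, with force limits.

```bash
cat >> h.py <<'E'
C=np.array([559.5,252.7]);YAW=18.4
Q=np.array([[np.cos(np.radians(YAW)),-np.sin(np.radians(YAW))],[np.sin(np.radians(YAW)),np.cos(np.radians(YAW))]])
def loc(m):
    s=st(m);print('   corner frame: tcp',Q.T@(np.array(s['tcp_pos'][:2])-C),'f',Q.T@np.array(s['ft_force'][:2]))
W=lambda x,y,z:[*(C+Q@np.array([x,y],float)),z]
E
python3 - <<'E'
from h import *
bot.reach(W(-44,-34,120),R(YAW));bot.wait(.2);loc('above')
bot.line_to(W(-44,-34,45),speed=100,force_limit=15)
print(bot.line_to(W(-44,-34,18),speed=20,force_limit=5));loc('set')
E
```

```text
above [529.14 205.37 119.92] [3.14 0.   0.32] [ 0.43  0.96 -2.46] [-0.01  0.04 -0.  ] 44.3 19.2
   corner frame: tcp [-43.75 -35.33] f [0.71 0.77]
True
set [528.61 206.62  23.32] [-3.14 -0.    0.32] [0.94 0.21 3.38] [ 0.09 -0.21 -0.  ] 44.6 21.1
   corner frame: tcp [-43.86 -33.98] f [ 0.96 -0.1 ]
```

It is set down at z = 23.3 (23 expected). Pressing towards the long fence, then towards the short fence.

```bash
python3 - <<'E'
from h import *
z=23.0
print(bot.line_to(W(-44,-12,z),speed=15,force_limit=9));loc('y')
s=bot.get_state();y=(Q.T@(np.array(s['tcp_pos'][:2])-C))[1]
print(bot.line_to(W(-18,y+.3,z),speed=15,force_limit=13));loc('x')
bot.wait(.5);loc('settle')
im=bot.get_image('wrist');save('f_wr.png',im,s=1); save('f_top.png',bot.get_image('top'),(140,150,230,240),5)
E
```

```text
True
y [524.8  217.98  23.37] [3.14 0.   0.32] [-0.05 -1.03  3.68] [-0.13 -0.07  0.02] 44.4 22.1
   corner frame: tcp [-43.89 -21.99] f [-0.37 -0.96]
True
x [538.16 222.47  23.44] [3.14 0.   0.32] [-1.19 -0.86  4.3 ] [-0.05  0.2   0.08] 44.5 23.1
   corner frame: tcp [-29.79 -21.95] f [-1.4  -0.44]
settle [538.13 222.45  23.41] [3.14 0.   0.32] [-0.88  0.68  2.06] [0.23 0.1  0.04] 44.4 23.6
   corner frame: tcp [-29.82 -21.96] f [-0.62  0.93]
```

Both stops came within 0.6 mm of home, but the force relaxes once the move stops. I'll build up a sustained push in small steps.

```bash
python3 - <<'E'
from h import *
for d in (.7,1.4,2.1):
  bot.line_to(W(-29.8+d,-21.95+d*.9,23.2),R(YAW),speed=10,force_limit=25);bot.wait(.4);loc(d)
E
```

```text
0.7 [538.19 222.51  23.37] [3.14 0.   0.32] [-5.24 -3.79  6.53] [-0.55  0.68  0.12] 44.3 24.3
   corner frame: tcp [-29.75 -21.92] f [-6.17 -1.94]
1.4 [538.21 222.55  23.4 ] [3.14 0.   0.32] [-8.29 -7.47 10.18] [-1.08  1.1   0.17] 44.3 25.0
   corner frame: tcp [-29.72 -21.89] f [-10.22  -4.47]
2.1 [538.22 222.61  23.43] [3.14 0.01 0.32] [-10.86 -10.9   13.53] [-1.68  1.65  0.25] 44.2 25.6
   corner frame: tcp [-29.68 -21.83] f [-13.75  -6.92]
```

```bash
python3 - <<'E'
from h import *
for dx,dy,z in ((2.0,3.0,23.4),(1.8,4.2,23.5)):
  bot.line_to(W(-29.8+dx,-21.95+dy,z),R(YAW),speed=10,force_limit=25);bot.wait(.5);loc((dx,dy))
a=bot.get_image('top')[150:240,140:230];b=bot.get_image('wrist')
cv2.imwrite('pics/g.png',np.hstack([cv2.resize(a,(360,400),interpolation=3),cv2.resize(b,(440,400))])[:,:,::-1])
E
```

```text
(2.0, 3.0) [538.24 222.67  23.48] [3.14 0.01 0.32] [ -9.   -15.33  11.04] [-2.3   1.3   0.33] 44.4 26.4
   corner frame: tcp [-29.65 -21.79] f [-13.37 -11.7 ]
(1.8, 4.2) [538.21 222.72  23.5 ] [3.13 0.01 0.32] [ -6.62 -18.9   10.73] [-2.99  0.89  0.47] 44.3 27.2
   corner frame: tcp [-29.67 -21.73] f [-12.25 -15.85]
```

View pics/g.png

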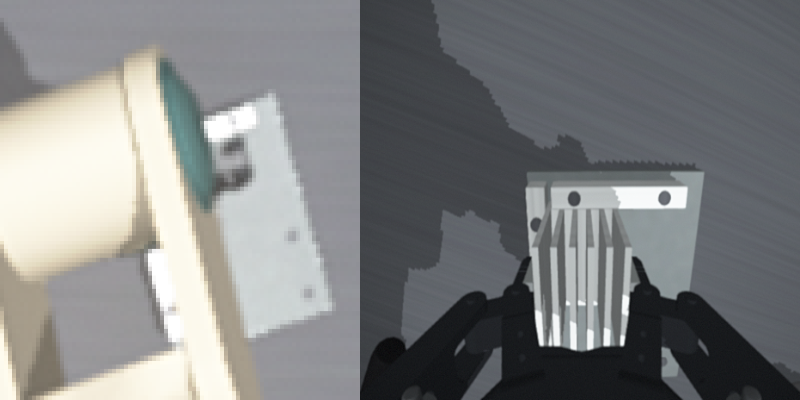

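The wrist view shows the heat sink's end flat against the short fence and its side along the long fence, square to both. The TCP has moved only about 0.2 mm while the push rose to 12 N (x) and 16 N (y). That is more than friction could take up, so I'm handing in.

```bash
python3 - <<'E'
from h import *
bot.wait(.3);loc('end');print(bot.hand_in())
E
```

```text
end [538.21 222.7   23.51] [3.13 0.01 0.32] [ -5.35 -17.8   10.69] [-2.99  0.89  0.49] 44.4 27.6
   corner frame: tcp [-29.67 -21.75] f [-10.69 -15.2 ]
the job is handed in; nothing more can be done
None
```

The job is handed in. The isolator is off, and the heat sink is pressed into the corner and still gripped; `hand_in()` gives no verdict, so this rests on my own checks.

- **Isolator:** I gripped the grey isolator's handle and turned it anticlockwise until the moment rose to 1.7 N m at the stop. A close picture then showed the bar along the long side of the box.
- **Heat sink:** I picked it up from the far place and set it down on the plate, with the TCP 23.3 mm above the bench (23 expected). I then pressed it onto the long fence and after that onto the short fence.
- **Last checks:** At the end the gripper was at (-29.7, -21.8) mm in the corner frame, against (-30, -22.5) for a heat sink that is home. It was pushing about 11 N towards the short fence and 15 N towards the long one. The gripper tilt was about 0.01 rad, the grip 44 mm, and the clock read 27.6 s.
- **Weakest evidence:**
  - The force on each fence was inferred from the wrist force and the lack of movement, not measured directly.
  - The arm hid the corner in the last top picture, so only the wrist camera showed the final fit. It showed the heat sink square to both fences.
- **Other things on the bench:** No move went near them, but I took no final picture to confirm they stayed put.

No check failed. The only small disagreement was the plate's yaw, which came out at 18.0° to 19.4° depending on the edge used.

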